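# Set the rocker weld head's opening: setting plate in the gap, push gauge held on the arm

### The arm

A 6-joint arm with a two-finger parallel gripper is mounted at the origin on a cart in front of the work surface, level with it; the furniture and walls round the work are solid. World frame = base frame: x ahead of the robot, y to its left, z up, the work surface at z = 0. Lengths are in m, angles in degrees, forces in N, time in s.
With the tool pointing down it reaches from about 0.325 to 0.85 m from the base axis. Payload 15.5 kg.
Tool frame: the origin (TCP) lies at the very end of the fingers, on their centre line; the grasp point (between the pads) lies arm.grip_depth behind it (arm.grip_depth is the distance from the TCP to the grasp point, in m); z points along the fingers, y is the line along which they close (so a half turn about z gives the same grasp; the last joint's range is limited). The gripper opens to 91 mm and grips with 3 to 60 N. Pads are 32 mm wide; open, the fingers measure 118 mm over their backs; the gripper's body (76 mm by 178 mm) begins 60 mm behind the grasp point.
Start: joints at [58.7, 28.281, 77.091, -0, 74.628, -5.472], TCP at [0.272, 0.563, 0.191] pointing down, gripper open.
Joint ranges: [-166.48, 166.48], [-47.26, 123.95], [12.59, 153.08], [-70.14, 250.14], [6.76, 159.57], [-176.63, 176.63]. Speed limits (degrees/s): [108.29, 108.29, 147.25, 172.46, 172.46, 172.46].

### API

Orientations are given as a 3x3 rotation matrix whose columns are the frame's x, y, z axes.
In Python, from rig import arm gives the robot as it stands. Calls block until the motion is done:
- arm.move_to(position, orientation): joint-space move of the TCP to a pose.
- arm.move_l(position, orientation=None, feed=0.15): straight line of the TCP; orientation=None keeps the orientation; feed is the mean speed in m/s.
- arm.move_joints(angles): joint-space move.
- arm.grip(opening): finger opening in m; the grip force is fixed at half the most; returns when the fingers have stopped.
- arm.sleep(seconds).
- arm.solve_ik(position, orientation): joint angles nearest the present ones, or None.
- arm.snapshot(name): name is "scene" or "top" or "wrist"; returns the picture (420x560x3 uint8, red, green, blue); there is no depth.
- arm.get_calibration(name): a dict with "intrinsics" (3x3 intrinsics, pixels), "cam_to_world" (4x4, takes a point from camera to world coordinates). Camera axes: x right, y down, z forward; pixel columns grow to the right and rows downward; lengths in m; the calibration is good to about 2 mm. The wrist camera is an equidistant fisheye: a pixel r from the principal point sees the ray r / f radians off the axis. A picture is of the moment at which its call begins: read the wrist's pose just before it. get_calibration takes no time and is no camera call; for the wrist camera it gives the pose at the moment of the call.
A pose or a line that the arm cannot do raises arm.Unreachable and nothing moves.
- arm.sign_off(): hands the job in; it is judged then, once.
Readings, each from a call of its own:
- arm.current_t(): time.
- arm.current_joint_positions(): joint angles.
- arm.current_dq(): joint speeds.
- arm.current_tau(): joint torques, N m.
- arm.current_ee_pos(): TCP position.
- arm.current_tool_rot(): TCP orientation.
- arm.current_force(): force on the tool from outside, world axes, zero at the start.
- arm.current_torque(): the same for the moment, N m.
- arm.current_width(): finger opening in m.
- arm.current_grasp_force(): force on a finger pad.
Only numpy, scipy, OpenCV 4.12 (cv2) and the standard library are available. Lean on these libraries where they do the work, as an engineer would, in place of code of your own. Each camera call takes 0.05 s, during which the arm holds its last target. There are 200 camera calls.

### The job

Set the opening of the small rocker-arm weld head: slide the 8 mm steel setting plate with the blue tab flat between the electrodes along the copper bar until it is fully home against the end stop, and let go of it. Then lift the spring push gauge out of its wooden stand and, holding it upright with its tip on the red spot on top of the rocker arm, press gently until the arm rests on the plate and the gauge's plunger is about half in, never to the end of its stroke. Finish while still holding the gauge pressed there, so that a colleague can lock the stop screw, and leave the other things on the bench where they are.

Things in the scene. Friction and masses are not known exactly. Their poses are not given: they have to be found in the camera images.
- head: Rocker-arm weld head fixed to the bench: grey base 180 x 72 x 12 mm, origin under its middle, z up, mouth to its -x. On it along y = 0 a copper bar (lower electrode), x -85 to +3 mm, 44 mm wide, flat top at z = 40 mm; above it the rocker arm, 24 mm wide, 18 mm high, from its pivot (x = 65, z = 77 mm) forward to x = -54 mm. A stop screw stands on the arm at x = 15 mm, to z = 102 mm.
- stop_face (a point): Middle of the front face of the steel end stop (30 mm wide, 8 mm high) at the height of the copper bar's top (40 mm above the bench); axes as the head's: the plate slides in along +x. In front of it two brass guide strips on the bar, 5 mm high, 36 mm apart inside, x -40 to 0 mm, flaring outward in front of that to x = -52 mm.
- rocker (a joint): Angle of the rocker arm (rad). A light return spring keeps it lifted at about 0.105 (upper electrode 18 mm above the copper bar); it falls as the arm is pressed and is about 0 (arm level) when the electrode rests on the 8 mm plate. Pressing it down at the red spot takes about 1 to 2 N.
- red_spot (a point): Middle of the red spot, 15 mm in diameter, on top of the rocker arm right above the upper electrode (copper tip, 20 mm diameter, 15 mm in front of the end stop), 95 mm from the pivot; it moves with the arm: about 96 mm above the bench when lifted, 86 mm with the arm on the plate.
- plate: Steel setting plate lying flat, 90 mm long in x, 32 mm wide, 8 mm thick, its front 10 mm narrowed to 26 mm; loose, about 0.16 kg. Origin in the middle of its underside, z up, +x toward the narrow end that goes in first. An upright blue tab (28 mm in x, 10 mm thick in y, from z = 8 to z = 45 mm) stands at x = -31 mm: grip it across y.
- plate_nose (a point): Middle of the plate's front end, on its underside (x = +45 mm of the plate).
- stand: Pale wooden stand fixed to the bench, 50 x 50 x 55 mm, origin under its middle, with a round 21 mm hole right through its middle that holds the gauge upright.
- gauge: Spring push gauge, about 0.1 kg: black square body 22 x 22 mm from z = 0 to z = 85 mm with a yellow cap to z = 92 mm, below it an aluminium nose of 16 mm diameter to z = -26 mm and the plunger to z = -46 mm. Origin in the middle of the body's underside, which rests on the stand's top 55 mm above the bench; z up along the gauge.
- gauge_tip (a point): End of the plunger, 46 mm below the gauge's origin when the plunger is out (20 mm below the nose); it rises with the plunger.
- plunger (a joint): How far the gauge's plunger is pushed in: 0 (out) to 0.012 m (end of stroke). Its spring takes 2.4 N to start and 0.3 N more a mm: 4.2 N half in (0.006). A yellow ring on the plunger then reaches the nose.
- spanner: Ring and open spanner lying on the bench, 150 mm; leave it.
- spare_tip_a: Spare copper electrode tip, standing, 24 mm high; leave it.
- spare_tip_b: Spare copper electrode tip, standing, 31 mm high; leave it.
- gauge_block_1: Small ground steel block, 35 x 9 x 20 mm; leave it.
Mind the look-alikes: they are no part of the job. Several things have the shape of the stand; the one meant has the colours described above.

How it is judged (in metres and radians):
On the way:
1. the plate lies flat on the copper bar, home against the end stop, let go, with the gauge still in its stand (x of plate_nose in the frame of stop_face between -0.004 and 0.002 m and y of plate_nose in the frame of stop_face between -0.004 and 0.004 m and z of plate_nose in the frame of stop_face between -0.003 and 0.003 m and angle between plate's own z axis and vertical below 0.06 rad and contact force between the fingers and plate below 0.2 N and distance of gauge from where it was at the start of the episode below 0.02 m), for 0.2 s.
At the end, for the whole second after the job is handed in: Plate flat between the electrodes, front end within 4 mm of the stop, untouched; rocker arm down on it (within 0.025 rad of level); gauge held still by the fingers alone, upright within 7 degrees, tip within 6 mm of the spot's middle, pressing with 2 to 9 N, plunger 2.5 to 9.5 mm in (x of plate_nose in the frame of stop_face between -0.004 and 0.002 m and y of plate_nose in the frame of stop_face between -0.004 and 0.004 m and z of plate_nose in the frame of stop_face between -0.003 and 0.003 m and angle between plate's own z axis and vertical below 0.06 rad and contact force between the fingers and plate below 0.2 N and value of joint rocker between -0.025 and 0.025 rad and value of joint plunger between 0.0025 and 0.0095 m and horizontal distance between gauge_tip and red_spot below 0.006 m and angle between gauge's own z axis and vertical below 0.12 rad and contact force between gauge and head between 2 and 9 N and contact force between the fingers and gauge above 2 N and contact force between the fingers and head below 0.5 N and contact force between gauge and stand below 0.1 N and linear speed of gauge below 0.02 m/s); the arm keeps its last pose, push and grip.
It fails at once if the gauge's plunger is driven to the end of its stroke (value of joint plunger above 0.0117 m).
It fails at once if the arm is pushed hard with the gauge (over 15 N) (contact force between gauge and head above 15 N).
It fails at once if one of the other things on the bench is displaced by more than 20 mm (distance of any of spanner, spare_tip_a, spare_tip_b, gauge_block_1 from where it was at the start of the episode above 0.02 m).
It also fails if it takes over 51 s, if anything falls off the work surface, if the arm or the gripper's body presses on something with over 40 N, if the wrist force passes 120 N, or if a joint passes its speed limit or range.

## Working session

There is one attempt and no reset: what is moved stays moved. The work goes in short steps, each a Python script; the robot and the scene stay as the last script left them, time stands still between calls to the robot, and variables do not carry over. Pictures are saved under pics/ and viewed, at most 10 in all, crops included, and the job is handed in when it is done.

```bash
mkdir -p pics; ls
python3 - <<'E'
from rig import arm
import cv2, numpy as np
for n in ("scene","top"):
    im=arm.snapshot(n); cv2.imwrite(f"pics/{n}0.png",im[:,:,::-1]); c=arm.get_calibration(n); print(n,c["intrinsics"],np.round(c["cam_to_world"],4))
a=cv2.imread("pics/scene0.png");b=cv2.imread("pics/top0.png")
print(arm.grip_depth,arm.current_t(),arm.current_tool_rot())
E
```

```text
pics
scene [[466.20738784   0.         279.92582343]
 [  0.         466.20738784 211.74471476]
 [  0.           0.           1.        ]] [[-0.8776 -0.3181  0.3587  0.1336]
 [-0.4793  0.5618 -0.6743  0.9317]
 [ 0.013  -0.7636 -0.6455  0.7462]
 [ 0.      0.      0.      1.    ]]
top [[445.31515646   0.         279.26990539]
 [  0.         445.31515646 213.11273136]
 [  0.           0.           1.        ]] [[ 0.1119 -0.9721  0.2062  0.311 ]
 [-0.9937 -0.1102  0.0195  0.2609]
 [ 0.0037 -0.2071 -0.9783  1.0431]
 [ 0.      0.      0.      1.    ]]
0.0188 0.1 [[-9.00101782e-01  4.35679353e-01 -5.32662684e-04]
 [ 4.35679669e-01  9.00101340e-01 -8.95960087e-04]
 [ 8.90990848e-05 -1.03852557e-03 -9.99999457e-01]]
```

View pics/scene0.png

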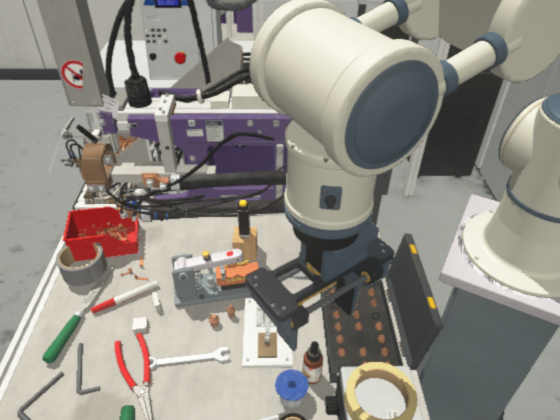

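View pics/top0.png

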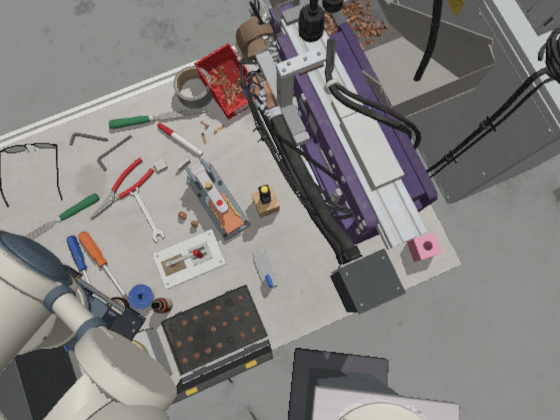

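The scene view shows the head at (210,275), with its red spot at (230,253) and copper bar at (240,275). The gauge stands in the wooden stand at (245,235). The top view shows the head from (190,170) to (245,235), the gauge in the wooden stand at (266,200) and the plate with the blue tab at (264,270).

Look-alikes in the top view:
- **Stand:** pink block with a hole (425,245) and black box (368,278). I choose the wooden one at (266,200).
- **Blue things:** blue cap (140,296) and blue screwdriver (75,250). I choose the plate tab at (268,281).
- **Red things:** red piece in the white tray (200,253). I choose the spot on the arm at (220,203).

Next is a close crop to check these choices.

Run:
```python
import cv2
b=cv2.imread("pics/top0.png")[150:300,160:310]
cv2.imwrite("pics/topc.png",cv2.resize(b,(600,600),interpolation=cv2.INTER_CUBIC))
```

```text
(no output)
```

View pics/topc.png

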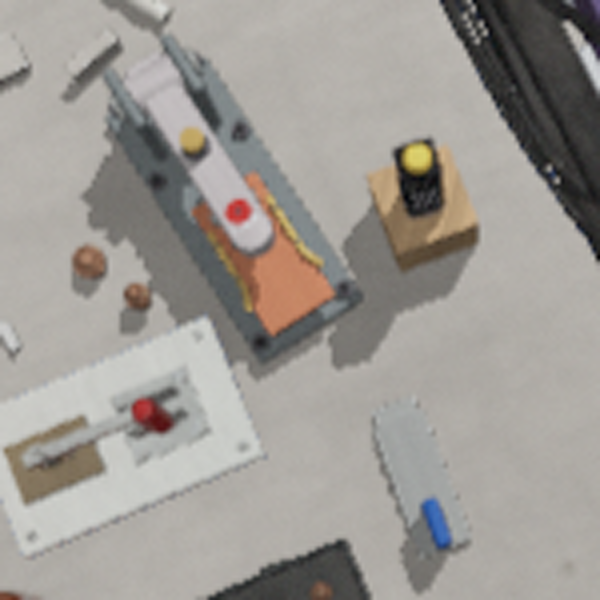

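The crop confirms the choices. In crop pixels (4x, offset (160,150)): the plate runs from its nose at (400,405) to the blue tab at (436,522), the gauge cap is at (418,157), the red spot at (238,210) and the screw top at (192,138). The copper front corners are at (272,335) and (335,292).

```bash
cat > h.py <<'E'
from rig import arm
import numpy as np, cv2
def ray(c,u,v,z,fish=False):
    K=c["intrinsics"];T=np.array(c["cam_to_world"])
    x=(u-K[0,0]*0-K[0,2])/K[0,0];y=(v-K[1,2])/K[1,1]
    if fish:
        r=np.hypot(x,y)+1e-12; d=np.array([x/r*np.sin(r),y/r*np.sin(r),np.cos(r)])
    else: d=np.array([x,y,1.])
    d=T[:3,:3]@d; o=T[:3,3]
    return o+d*(z-o[2])/d[2]
def proj(c,P,fish=False):
    K=c["intrinsics"];T=np.array(c["cam_to_world"])
    p=T[:3,:3].T@(np.array(P)-T[:3,3]); r=np.hypot(p[0],p[1])
    s=np.arctan2(r,p[2])/r if fish else 1/p[2]
    return K[0,0]*p[0]*s+K[0,2],K[1,1]*p[1]*s+K[1,2]
def down(yaw):  # tool pointing down, tool y (closing) at yaw deg in world
    a=np.radians(yaw); y=np.array([np.cos(a),np.sin(a),0]); z=np.array([0,0,-1.])
    return np.c_[np.cross(y,z),y,z]
def blobs(im,lo,hi,amin=15):
    m=cv2.inRange(cv2.cvtColor(im,cv2.COLOR_RGB2HSV),lo,hi)
    n,_,s,ce=cv2.connectedComponentsWithStats(m)
    return [(np.round(ce[i],1),s[i][4],s[i][:4]) for i in range(1,n) if s[i][4]>=amin]
E
python3 - <<'E'
from h import *
np.set_printoptions(precision=4,suppress=True)
c=arm.get_calibration("top")
R=lambda u,v,z:ray(c,160+u/4-.4,150+v/4-.4,z)
for n,u,v,z in [("spot",238,210,.096),("screw",192,138,.102),("cap",418,157,.147),("nose",400,405,.008),("tab",432,508,.045),("cuL",272,335,.04),("cuR",335,292,.04),("tailL",412,553,.008),("tailR",470,540,.008)]+[("st",a,b,.055) for a,b in((369,180),(448,148),(479,228),(402,263))]:
    print(n,R(u,v,z))
w=arm.get_calibration("wrist"); print(w["intrinsics"]); T=w["cam_to_world"]
Rt=np.array(arm.current_tool_rot()); print("cam in tool",Rt.T@(T[:3,3]-np.array(arm.current_ee_pos()))); print(Rt.T@T[:3,:3])
E
```

```text
spot [0.5202 0.4132 0.096 ]
screw [0.5562 0.4429 0.102 ]
cap [0.5476 0.316  0.147 ]
nose [0.4345 0.3171 0.008 ]
tab [0.375  0.2905 0.045 ]
cuL [0.4623 0.3927 0.04  ]
cuR [0.491  0.3603 0.04  ]
tailL [0.3507 0.3    0.008 ]
tailR [0.3617 0.2678 0.008 ]
st [0.5552 0.3478 0.055 ]
st [0.5791 0.3051 0.055 ]
st [0.5343 0.2822 0.055 ]
st [0.5092 0.3232 0.055 ]
[[325.1923   0.     282.0983]
 [  0.     325.1923 211.1969]
 [  0.       0.       1.    ]]
cam in tool [ 0.0763 -0.0007 -0.1938]
[[-0.0005 -0.9619 -0.2735]
 [ 1.     -0.0007  0.0005]
 [-0.0006 -0.2735  0.9619]]
```

Run:
```python
from h import *
import pickle
np.set_printoptions(precision=4,suppress=True)
for yaw in (113,-67): print(yaw,arm.solve_ik([.395,.30,.16],down(yaw)),arm.solve_ik([.45,.345,.2],down(130 if yaw>0 else -50)))
arm.move_to([.41,.33,.20],down(116)); 
c=arm.get_calibration("wrist"); im=arm.snapshot("wrist"); print(arm.current_t(), arm.current_force())
pickle.dump((c,im),open("w1.pkl","wb")); cv2.imwrite("pics/w1.png",cv2.resize(im[:,:,::-1],(784,588),interpolation=cv2.INTER_CUBIC))
```

```text
113 [ 30.3152  20.1459  97.2843  -0.      62.5699 -82.6848] [ 31.4427  23.1178  84.7777  -0.      72.1045 -98.5573]
-67 [30.3152 20.1459 97.2843 -0.     62.5699 97.3152] [31.4427 23.1178 84.7777 -0.     72.1045 81.4427]
1.4333 [-0.1101  0.5261  0.2316]
```

View pics/w1.png

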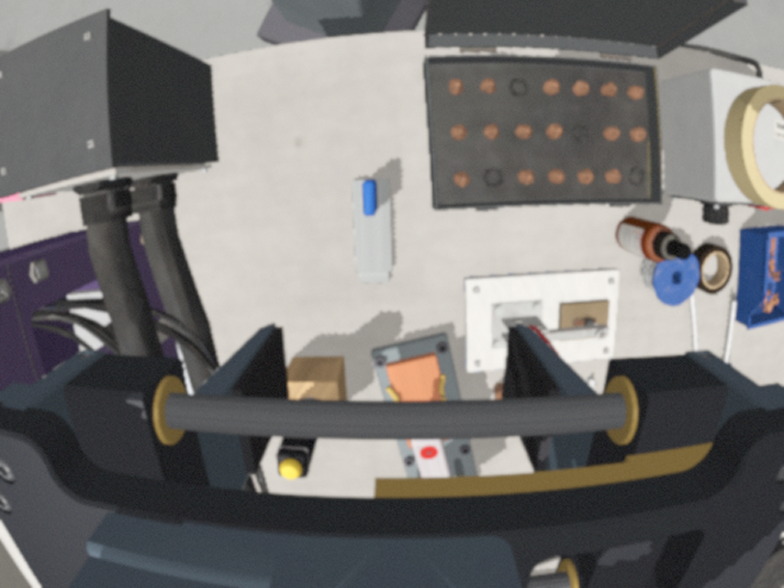

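The wrist view (shown at 1.4x) has the plate from about (375,180) to its nose at (373,282), with the blue tab at (369,197). The copper bar is at (415,380), the red spot at (429,452), the gauge cap at (290,468) and the stand at (315,375). I'll measure from enlarged crops of the plate and head.

Run:
```python
from h import *
import pickle
c,im=pickle.load(open("w1.pkl","rb"))
a=cv2.resize(im[118:208,230:300],None,fx=5.5,fy=5.5,interpolation=cv2.INTER_CUBIC)
b=cv2.resize(im[230:340,255:345],None,fx=4.5,fy=4.5,interpolation=cv2.INTER_CUBIC)
o=np.zeros((495,a.shape[1]+b.shape[1],3),np.uint8);o[:a.shape[0],:a.shape[1]]=a;o[:,a.shape[1]:]=b
print(a.shape); cv2.imwrite("pics/w1c.png",o[:,:,::-1])
print(blobs(im,(105,130,60),(125,255,255)),blobs(im[230:],(0,150,120),(6,255,255)),blobs(im[300:,150:260],(24,150,120),(34,255,255)))
```

```text
(495, 385, 3)
[(array([263.6, 140.5]), np.int32(185), array([260, 129,   9,  24], dtype=int32)), (array([541.8, 196.7]), np.int32(1681), array([527, 162,  33,  72], dtype=int32)), (array([482.7, 200. ]), np.int32(566), array([467, 182,  31,  35], dtype=int32))] [(array([305.8,  92.8]), np.int32(53), array([301,  90,  11,   7], dtype=int32))] [(array([57.8, 32.3]), np.int32(75), array([50, 28, 14, 12], dtype=int32))]
```

View pics/w1c.png

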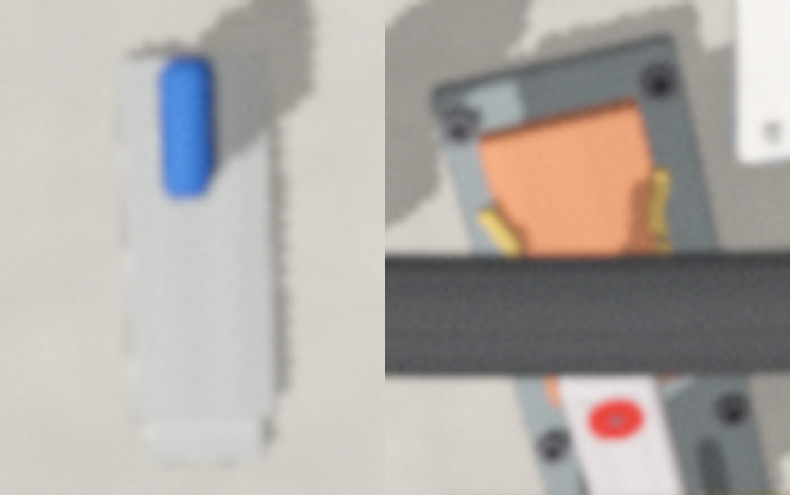

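Run:
```python
from h import *
import pickle
np.set_printoptions(precision=4,suppress=True)
c,im=pickle.load(open("w1.pkl","rb"))
A=lambda u,v,z:ray(c,230+(u+.5)/5.5-.5,118+(v+.5)/5.5-.5,z,True)
B=lambda u,v,z:ray(c,255+(u-385+.5)/4.5-.5,230+(v+.5)/4.5-.5,z,True)
nl,nr=A(148,462,.008),A(268,455,.008);tl,tr=A(124,60,.008),A(268,60,.008)
s1,s2=A(128,260,.008),A(274,255,.008)  # sides
tab=A(188,127,.045);t1,t2=A(188,57,.045),A(188,198,.045)
n=(nl+nr)/2;t=(tl+tr)/2
yw=lambda d:np.degrees(np.arctan2(d[1],d[0]))
print("nose",n,"w",np.linalg.norm(nl-nr),"tail",t,"L",np.linalg.norm(n-t),"yaw",yw(n-t),"tab",tab,np.linalg.norm(t1-t2),yw(t2-t1),"width",np.linalg.norm(s1-s2))
print("tab->nose",n-tab,np.linalg.norm((n-tab)[:2]),yw(n-tab))
a,b=B(481,137,.04),B(637,102,.04); f=(a+b)/2; print("cu",a,b,np.linalg.norm(a-b),yw(a-b)+90,yw(b-a)+90)
p,q=B(437,95,.012),B(668,38,.012); print("base front",p,q,np.linalg.norm(p-q),yw(q-p)-90)
s=B(615,419,.096); print("spot",s,"cu mid",f,"sep(55)",np.linalg.norm((s-f)[:2]),yw(s-f), "base mid->spot (60)",yw(s-(p+q)/2),np.linalg.norm((s-(p+q)/2)[:2]))
print("cap",ray(c,207.8,332.3,.147,True))
```

```text
nose [0.4359 0.322  0.008 ] w 0.026808700546885347 tail [0.3575 0.2818 0.008 ] L 0.0880613261474753 yaw 27.13169250445588 tab [0.3685 0.2874 0.045 ] 0.02763823684449598 25.501355720322014 width 0.03177504379947295
tab->nose [ 0.0674  0.0346 -0.037 ] 0.07579080497933785 27.148172316541828
cu [0.4892 0.3597 0.04  ] [0.4623 0.3923 0.04  ] 0.04226649775661329 39.55986822440828 219.5598682244083
base front [0.4946 0.348  0.012 ] [0.4509 0.3988 0.012 ] 0.06704221241218294 40.71415511202949
spot [0.5212 0.4124 0.096 ] cu mid [0.4758 0.376  0.04  ] sep(55) 0.05821688143763404 38.672491250599556 base mid->spot (60) 38.80754572176981 0.062181452390615156
cap [0.5428 0.3151 0.147 ]
```

```bash
cat >> h.py <<'E'
def pose(yaw,tilt):  # insertion heading yaw; tool leans back by tilt; closing axis = yaw+90
    a=np.radians(yaw);t=np.radians(tilt); u=np.array([np.cos(a),np.sin(a),0]); y=np.array([-u[1],u[0],0])
    z=np.sin(t)*u-np.cos(t)*np.array([0,0,1.]); return np.c_[np.cross(y,z),y,z]
E
python3 - <<'E'
from h import *
import pickle
np.set_printoptions(precision=4,suppress=True)
c,im=pickle.load(open("w1.pkl","rb")); ct=arm.get_calibration("top")
for z in (0,.1): print("lid w1",z,ray(c,307,36,z,True),ray(c,300,148,.02,True),"box edge",ray(c,155,115,z,True), "lid top(cam top)",ray(ct,270,345,z),ray(ct,190,385,z))
for P,yaw in (([.3685,.2874,.0185],27),([.3685,.2874,.12],27),([.43,.33,.12],39.7),([.4721,.3727,.0585],39.7)):
    for t in (0,20,30): print(P,t,arm.solve_ik(P,pose(yaw,t)))
E
```

```text
lid w1 0 [0.2329 0.2764 0.    ] [0.3599 0.3278 0.02  ] box edge [0.3986 0.1465 0.    ] lid top(cam top) [0.2267 0.2685 0.    ] [0.1224 0.4345 0.    ]
lid w1 0.1 [0.2603 0.2811 0.1   ] [0.3599 0.3278 0.02  ] box edge [0.384  0.1843 0.1   ] lid top(cam top) [0.2347 0.2678 0.1   ] [0.1405 0.4178 0.1   ]
[0.3685, 0.2874, 0.0185] 0 [ 30.6242  31.4368 109.2623  -0.      39.3009 -86.3758]
[0.3685, 0.2874, 0.0185] 20 None
[0.3685, 0.2874, 0.0185] 30 [ 33.0702  36.0849 137.2382 187.6599  23.3703  88.2238]
[0.3685, 0.2874, 0.12] 0 [ 30.6242  21.2992 103.7967  -0.      54.9041 -86.3758]
[0.3685, 0.2874, 0.12] 20 [ 32.0063  15.2912 121.127   -4.2567  23.7102 -81.3957]
[0.3685, 0.2874, 0.12] 30 None
[0.43, 0.33, 0.12] 0 [ 31.1913  26.4884  93.7809  -0.      59.7307 -98.5087]
[0.43, 0.33, 0.12] 20 [  28.5432   19.9177  112.1748    7.9751   28.4891 -107.5191]
[0.43, 0.33, 0.12] 30 [  26.6687   19.6865  121.5763   34.8444   11.3806 -135.6467]
[0.4721, 0.3727, 0.0585] 0 [ 32.6027  35.1492  88.4486  -0.      56.4023 -97.0973]
[0.4721, 0.3727, 0.0585] 20 [  30.6716   29.8449  107.7054    7.9362   22.875  -105.8113]
[0.4721, 0.3727, 0.0585] 30 None
```

Run:
```python
from h import *
np.set_printoptions(precision=4,suppress=True)
R=pose(27,10)
print(arm.solve_ik([.3685,.2874,.029],R),arm.solve_ik([.4721,.3727,.0695],pose(39.7,10)))
arm.move_to([.3685,.2874,.13],R); arm.grip(.045)
arm.move_l([.3685,.2874,.029],feed=.08)
f0=np.array(arm.current_force()); arm.grip(0.0)
print("w",arm.current_width(),arm.current_grasp_force(),np.array(arm.current_force())-f0)
arm.move_l([.3685,.2874,.09],feed=.08)
cv2.imwrite("pics/grip.png",arm.snapshot("wrist")[:,:,::-1][60:340,120:460].repeat(2,0).repeat(2,1))
print(arm.current_width(),np.array(arm.current_force())-f0,arm.current_t())
```

```text
[ 31.2158  28.1298 117.7891  -1.7902  24.118  -84.214 ] [ 31.7382  30.6876  97.6363   2.0685  41.7891 -99.3849]
w 0.00026771840947749663 0.0 [-0.2621 -0.4046  0.2441]
0.00030869483148290996 [ 0.8252 -0.6422 -0.7988] 5.9833
```

View pics/grip.png

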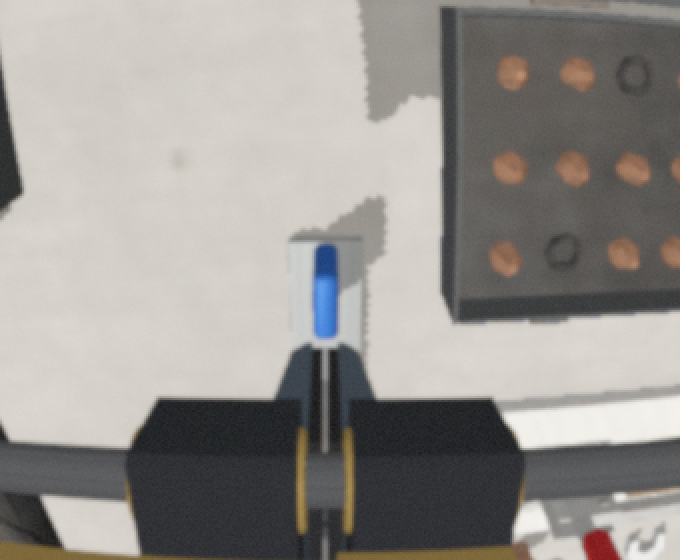

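Run:
```python
from h import *
np.set_printoptions(precision=4,suppress=True)
c=arm.get_calibration("wrist"); print(arm.current_ee_pos(),np.array(arm.current_tool_rot()),c["cam_to_world"])
t=lambda u,v,z:ray(c,120+u/2-.25,60+v/2-.25,z,True)
print("tab top front/rear",t(326,337,.045),t(326,275,.045),t(326,244,.045),"bright+dark; tail",t(289,239,.008),t(362,239,.008), "tip proj",t(325,350,.09))
```

```text
[0.3682 0.2872 0.0895] [[-0.8776 -0.454   0.154 ]
 [-0.4472  0.891   0.0784]
 [-0.1728 -0.0001 -0.9849]] [[-0.4535  0.8021  0.3885  0.2712]
 [ 0.8912  0.4075  0.1991  0.2361]
 [ 0.0014  0.4365 -0.8997  0.267 ]
 [ 0.      0.      0.      1.    ]]
tab top front/rear [0.38   0.2923 0.045 ] [0.3566 0.2804 0.045 ] [0.3456 0.2748 0.045 ] bright+dark; tail [0.3631 0.2662 0.008 ] [0.349  0.2938 0.008 ] tip proj [0.3623 0.2828 0.09  ]
```

Run:
```python
from h import *
np.set_printoptions(precision=4,suppress=True)
arm.grip(.045)
arm.move_l([.3685,.2874,.029],feed=.08)
print(arm.current_ee_pos(),arm.current_width(),arm.current_t())
a=arm.snapshot("wrist")
arm.grip(0.004); print("w",arm.current_width(),arm.current_grasp_force(),arm.current_t())
b=arm.snapshot("wrist")
cv2.imwrite("pics/gg.png",np.hstack([x[120:340,200:370,::-1].repeat(2,0).repeat(2,1) for x in(a,b)]))
```

```text
[0.3687 0.2875 0.0293] 0.044911536044934176 7.7083
w 0.004149731083501806 0.0 8.5333
```

View pics/gg.png

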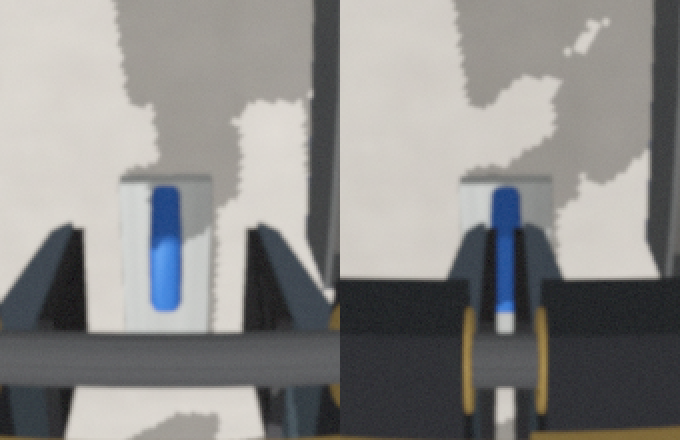

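Run:
```python
from h import *
c=arm.get_calibration("wrist")
f=lambda P:tuple(np.round((np.array(proj(c,P,True))-[200,120])*2).astype(int))
R=np.array(arm.current_tool_rot());p=np.array(arm.current_ee_pos())
print(p,"tcp",f(p),"tip rear corners",f(p+R@[.016,.002,0]),"grasp",f(p-R[:,2]*.0188))
u=np.array([np.cos(np.radians(27)),np.sin(np.radians(27)),0]);t=np.array([.3685,.2874,0])
for z in (.008,.045): print(z,"tab rear,front",f(t-u*.014+[0,0,z]),f(t+u*.014+[0,0,z]))
```

```text
[0.36849036 0.28740984 0.02898762] tcp (np.int64(169), np.int64(249)) tip rear corners (np.int64(175), np.int64(201)) grasp (np.int64(169), np.int64(272))
0.008 tab rear,front (np.int64(168), np.int64(181)) (np.int64(168), np.int64(251))
0.045 tab rear,front (np.int64(169), np.int64(237)) (np.int64(169), np.int64(314))
```

Run:
```python
from h import *
np.set_printoptions(precision=4,suppress=True)
f0=np.array(arm.current_force())
for z in np.arange(.027,.012,-.002):
    arm.move_l([.3685,.2874,z],feed=.05); f=np.array(arm.current_force())-f0
    print(arm.current_ee_pos()[2],f,arm.current_t())
    if abs(f[2])>2.5: break
```

```text
0.026836639882998906 [0.4576 1.1487 0.4147] 8.8333
0.02487530143571142 [0.0095 0.9433 0.6159] 9.0833
0.02363450036058983 [-3.7412 -2.2774 26.5837] 9.3333
```

Run:
```python
from h import *
np.set_printoptions(precision=1,suppress=True)
u=np.array([np.cos(np.radians(27)),np.sin(np.radians(27)),0]);w=np.array([np.cos(np.radians(39.7)),np.sin(np.radians(39.7)),0])
t=np.array([.3685,.2874,0])-.003*u; F=np.array([.4721,.3727,0])-.003*w
for th in (13,15,17,19,21):
    for P,y in ((t+[0,0,.008],27),(t+[0,0,.12],27),(F-.012*w+[0,0,.05],39.7),(F-.1*w+[0,0,.08],39.7)):
        q=arm.solve_ik(P,pose(y,th)); print(th,None if q is None else np.array(q))
```

```text
13 [ 31.5  30.8 121.9  -4.   14.4 -81.7]
13 [ 31.5  16.4 115.3  -1.7  35.4 -84.2]
13 [  31.2   30.9  103.5    3.5   32.8 -101.3]
13 [  29.4   22.9  113.8    4.6   30.5 -104. ]
15 [ 31.6  31.  123.7  -6.6  10.4 -79. ]
15 [ 31.6  15.9 117.   -2.2  32.1 -83.6]
15 [  31.    30.5  105.4    4.6   29.3 -102.5]
15 [  29.    22.6  115.7    6.    27.1 -105.7]
17 None
17 [ 31.8  15.5 118.8  -2.9  28.8 -82.9]
17 [  30.7   30.3  107.3    6.    25.7 -104. ]
17 [  28.7   22.3  117.5    8.    23.6 -107.9]
19 None
19 [ 32.   15.2 120.6  -3.8  25.3 -81.9]
19 [  30.5   30.1  109.2    7.9   22.1 -106.1]
19 [  28.3   22.2  119.4   10.8   20.1 -110.9]
21 None
21 [ 32.1  15.  122.4  -5.   21.7 -80.6]
21 [  30.2   30.   111.1   10.7   18.5 -109. ]
21 [  27.9   22.2  121.3   14.9   16.5 -115.3]
```

Run:
```python
from h import *
np.set_printoptions(precision=4,suppress=True)
u=np.array([np.cos(np.radians(27)),np.sin(np.radians(27)),0]);w=np.array([np.cos(np.radians(39.7)),np.sin(np.radians(39.7)),0])
t=np.array([.3685,.2874,0])-.003*u; F=np.array([.4721,.3727,0])-.003*w
R=pose(27,15)
arm.move_l(t+[0,0,.045],R,feed=.15); arm.grip(.03); arm.move_l(t+[0,0,.008],feed=.08)
arm.grip(0.0); print("w",arm.current_width(),arm.current_grasp_force(),arm.current_t())
if arm.current_width()>.006:
    arm.move_l(t+[0,0,.085],feed=.12); print(arm.current_width(),arm.current_grasp_force())
    arm.move_to(F-.085*w+[0,0,.075],pose(39.7,15)); print(arm.current_t(),arm.current_ee_pos(),arm.current_width())
im=arm.snapshot("wrist"); c=arm.get_calibration("wrist"); import pickle; pickle.dump((c,im),open("w2.pkl","wb"))
cv2.imwrite("pics/w2.png",cv2.resize(im[120:380,130:430,::-1],None,fx=2.3,fy=2.3,interpolation=cv2.INTER_CUBIC))
```

```text
w 0.00989308084409941 29.99953329563141 11.275
0.009859315981219766 29.993884563446045
12.5333 [0.4039 0.3159 0.0738] 0.010016653779526933
```

View pics/w2.png

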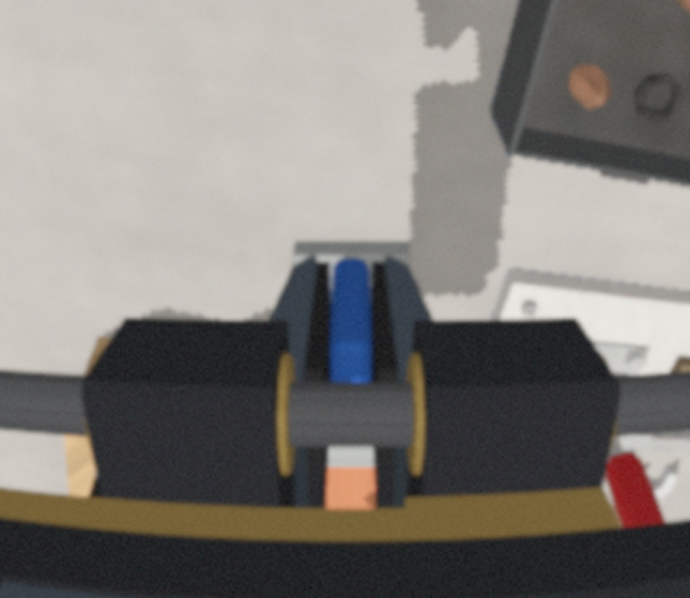

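The grip is good: width 9.9 mm, 30 N, plate level. Next I carry it over the bar, lower it to contact and slide it most of the way in.

Run:
```python
from h import *
np.set_printoptions(precision=4,suppress=True)
w=np.array([np.cos(np.radians(39.7)),np.sin(np.radians(39.7)),0]);v=np.array([-w[1],w[0],0])
F=np.array([.4721,.3727,0])-.003*w
arm.move_l(F-.058*w+[0,0,.054],feed=.1)
f0=np.array(arm.current_force()); loc=lambda f:np.array([f@w,f@v,f[2]])
z=.051
while z>.0455:
    arm.move_l(F-.058*w+[0,0,z],feed=.03); f=loc(np.array(arm.current_force())-f0)
    if f[2]>2.5: break
    z-=.001
print("z",z,f,arm.current_ee_pos(),arm.current_t())
zz=z+.0005
for s in np.arange(-.052,-.0119,.004):
    arm.move_l(F+s*w+[0,0,zz],feed=.06); f=loc(np.array(arm.current_force())-f0)
    print(round(s,3),f,arm.current_width())
    if np.abs(f).max()>12: break
print(arm.current_t())
```

```text
z 0.04699999999999999 [-1.6865 -1.7171  4.8782] [0.4252 0.3338 0.0471] 14.325
-0.052 [ 1.1611 -1.0976  0.7118] 0.009280165971293783
-0.048 [ 1.4331 -1.0604  1.3017] 0.009675048189486486
-0.044 [ 1.0907 -0.8762  1.3061] 0.009957537648929028
-0.04 [ 0.0286 -1.6692  3.6134] 0.009794266876817885
-0.036 [ 0.2593 -0.3179  3.8701] 0.009572610713208593
-0.032 [-1.2113 -0.0438  6.3693] 0.009565979574754071
-0.028 [-3.3778 -0.8696  6.7795] 0.009710504098141231
-0.024 [-3.256   0.8174  9.2671] 0.009742568372541064
-0.02 [-4.9447 -0.1483 10.9466] 0.00979377067970008
-0.016 [-7.7939 -0.7463 14.2352] 0.009519687966625825
16.825
```

Run:
```python
from h import *
np.set_printoptions(precision=4,suppress=True)
w=np.array([np.cos(np.radians(39.7)),np.sin(np.radians(39.7)),0]);v=np.array([-w[1],w[0],0])
F=np.array([.4721,.3727,0])-.003*w
arm.move_l(F-.016*w+[0,0,.0485],feed=.05); print(arm.current_force())
arm.move_l(F-.011*w+[0,0,.0485],feed=.05); print(arm.current_force())
arm.grip(.022); print(arm.current_force(),arm.current_t())
arm.move_l(F-.011*w+[0,0,.095]-.012*w,feed=.15)
arm.move_l(F-.060*w+[0,0,.095],feed=.2); arm.grip(.002)
im=arm.snapshot("wrist"); c=arm.get_calibration("wrist"); import pickle; pickle.dump((c,im),open("w3.pkl","wb"))
cv2.imwrite("pics/w3.png",cv2.resize(im[100:380,130:430,::-1],None,fx=2.1,fy=2.1,interpolation=cv2.INTER_CUBIC)); print(arm.current_t())
```

```text
[ 0.2927 -0.459  -2.1999]
[-0.5074  0.1401 -1.8082]
[ 0.2308  1.0154 -0.1681] 17.7333
19.0917
```

View pics/w3.png

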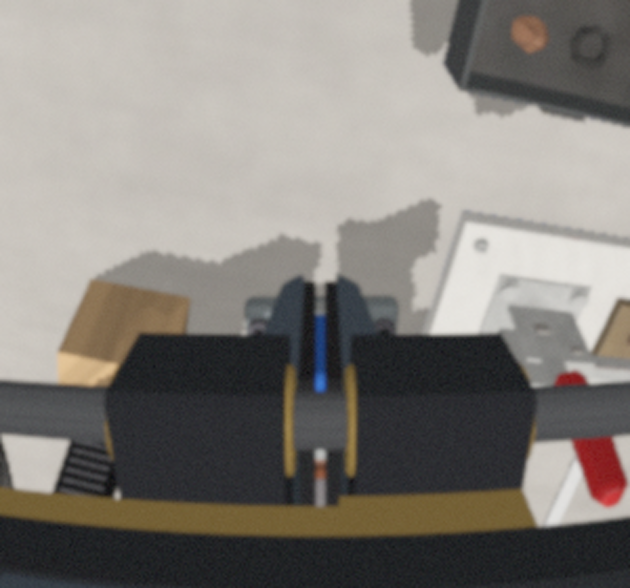

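The plate is on the bar and released, and the gauge is still in its stand. Now I push the tab's rear face home with closed fingers.

Run:
```python
from h import *
np.set_printoptions(precision=4,suppress=True)
w=np.array([np.cos(np.radians(39.7)),np.sin(np.radians(39.7)),0]);v=np.array([-w[1],w[0],0])
F=np.array([.4721,.3727,0])-.003*w
arm.move_l(F-.060*w+[0,0,.032],feed=.15)
f0=np.array(arm.current_force()); loc=lambda f:np.array([f@w,f@v,f[2]])
arm.move_l(F-.040*w+[0,0,.032],feed=.12); s=-.036
while s<-.014:
    arm.move_l(F+s*w+[0,0,.032],feed=.04); f=loc(np.array(arm.current_force())-f0)
    print(round(s,4),f)
    if f[0]<-9: break
    s+=.002 if s<-.025 else .001
print(arm.current_t(),arm.current_ee_pos())
```

```text
-0.036 [ 0.1884  0.6354 -0.6726]
-0.034 [-0.6828  1.5464 -1.1877]
-0.032 [-1.3077  0.6781 -1.2375]
-0.03 [-1.1669 -0.2539 -0.4428]
-0.028 [-1.456   0.2747 -0.3697]
-0.026 [-1.2808  0.2647 -1.1113]
-0.024 [-1.8829  0.5933 -0.3525]
-0.023 [-2.2852  0.2874 -1.1601]
-0.022 [-0.9733  0.6058 -1.0898]
-0.021 [-1.8752 -0.3196  0.267 ]
-0.02 [-4.648  0.689 -0.738]
-0.019 [-7.6859 -0.6398  3.0917]
-0.018 [-12.4884  -1.0502   6.3002]
23.225 [0.4546 0.3584 0.0316]
```

Run:
```python
from h import *
w=np.array([np.cos(np.radians(39.7)),np.sin(np.radians(39.7)),0]);F=np.array([.4721,.3727,0])-.003*w
arm.move_l(F-.045*w+[0,0,.032],feed=.2); arm.move_l(F-.060*w+[0,0,.16],feed=.3)
arm.move_to([.502,.397,.22],down(129.7))
c=arm.get_calibration("wrist"); im=arm.snapshot("wrist"); import pickle; pickle.dump((c,im),open("w4.pkl","wb"))
cv2.imwrite("pics/w4.png",cv2.resize(im[80:400,60:460,::-1],None,fx=1.85,fy=1.85,interpolation=cv2.INTER_CUBIC)); print(arm.current_t())
```

```text
24.8417
```

View pics/w4.png

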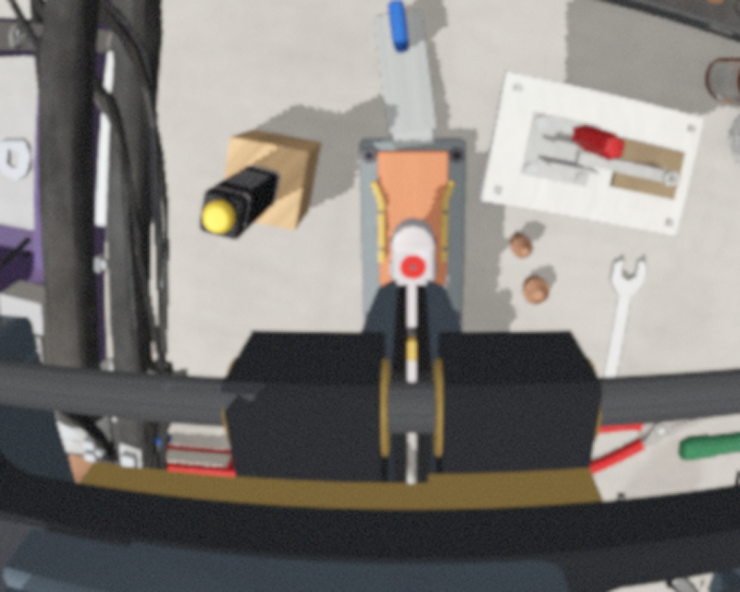

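The plate has slipped off: it lies on the bench at (408,90), with its tab at (399,27) and its nose at the base's front edge (410,142). It most likely tipped off the bar's front edge when I released it short of home. I'll re-measure it, regrasp, and hold it all the way home this time.

Run:
```python
from h import *
import pickle
np.set_printoptions(precision=4,suppress=True)
c,im=pickle.load(open("w4.pkl","rb"))
B=lambda u,v,z:ray(c,60+(u+.5)/1.85-.5,80+(v+.5)/1.85-.5,z,True)
yw=lambda d:np.degrees(np.arctan2(d[1],d[0]))
bl=[b for b in blobs(im[70:115,250:300],(105,130,60),(125,255,255))]; print(bl)
tab=B(399,27,.045)
for zn in (.008,.020): 
    n=(B(388,138,zn)+B(433,142,zn))/2; print("nose",n,np.linalg.norm((n-tab)[:2]),yw(n-tab),"width",np.linalg.norm(B(388,138,zn)-B(433,142,zn)))
l=[(378,60),(390,135)];r=[(419,60),(433,135)]
print("sides yaw",yw(B(*l[1],.008)-B(*l[0],.008)),yw(B(*r[1],.008)-B(*r[0],.008)),"w",np.linalg.norm(B(378,60,.008)-B(419,60,.008)))
print("tab",tab,"tab ends",B(391,4,.045),B(404,48,.045),np.linalg.norm(B(391,4,.045)-B(404,48,.045)))
a,b=B(377,152,.04),B(448,152,.04); print("cu",(a+b)/2,np.linalg.norm(a-b),yw(a-b))
s=B(412,266,.096);print("spot",s, "screw",B(412,348,.102)); print("cap",B(219,216,.147))
print("base front mid",(B(361,142,.012)+B(464,142,.012))/2)
print("stand top",[B(*p,.055)[:2] for p in((237,132),(320,146),(300,226))])
print("gauge top body corners",[B(*p,.140)[:2] for p in((206,190),(236,237),(202,232))])
for th in (15,20): print(arm.solve_ik(tab*[1,1,0]+[0,0,.003],pose(yw(n-tab),th)))
```

```text
[(array([25.1, 23.3]), np.int32(175), array([21, 11,  9, 26], dtype=int32))]
nose [0.4752 0.373  0.008 ] 0.07329571772863124 45.09449846014505 width 0.03035538714986096
nose [0.4742 0.3722 0.02  ] 0.07204268389903866 45.18293002148639 width 0.0294532404694134
sides yaw 48.39729611724021 50.31995926521379 w 0.0271256203724267
tab [0.4234 0.3211 0.045 ] tab ends [0.4156 0.3084 0.045 ] [0.4314 0.3316 0.045 ] 0.028170423929998585
cu [0.4776 0.3766 0.04  ] 0.04409948069046866 -50.31526862460082
spot [0.521  0.4121 0.096 ] screw [0.5574 0.4422 0.102 ]
cap [0.5474 0.3165 0.147 ]
base front mid [0.4749 0.3746 0.012 ]
stand top [array([0.5337, 0.2844]), array([0.5084, 0.3302]), array([0.5555, 0.3508])]
gauge top body corners [array([0.5439, 0.3031]), array([0.5532, 0.3284]), array([0.5623, 0.3134])]
[  27.5307   33.4952  114.7525   14.7266   17.9833 -121.1226]
[  26.1784   33.9061  119.3872   39.8504   10.0096 -147.3526]
```

Run:
```python
from h import *
import pickle
np.set_printoptions(precision=4,suppress=True,linewidth=150)
c,im=pickle.load(open("w4.pkl","rb")); I=im.astype(int)
for y in (125,140,150): print(y,[tuple(I[y,x]) for x in range(256,304,3)])
hsv=cv2.cvtColor(im,cv2.COLOR_RGB2HSV)
bm=cv2.inRange(hsv,(105,120,60),(125,255,255)); bm[120:]=0; bm[:,:250]=0; bm[:,300:]=0
for V in ((0,165),(165,256)):
    ys,xs=np.where((bm>0)&(hsv[:,:,2]>=V[0])&(hsv[:,:,2]<V[1])); 
    if len(xs)>8:
        P=np.array([ray(c,x,y,.045,True)[:2] for x,y in zip(xs,ys)]); r=cv2.minAreaRect((P*1000).astype(np.float32)); print("tab",V,len(xs),r,ys.min(),ys.max())
d=I[:,:,0]-I[:,:,2]
m=((d<6)&(I[:,:,1]>110)).astype(np.uint8); m[:,:250]=0;m[:,305:]=0;m[:75]=0;m[156:]=0
n,l,s,ce=cv2.connectedComponentsWithStats(m); k=1+np.argmax(s[1:,4]); print(s[k],ce[k])
ys,xs=np.where(l==k); P=np.array([ray(c,x,y,.008,True)[:2] for x,y in zip(xs,ys)]); print(cv2.minAreaRect((P*1000).astype(np.float32)))
for y in range(80,158,6): q=np.where(l[y]==k)[0]; print(y,q.min() if len(q) else 0,q.max() if len(q) else 0,end="; ")
```

```text
125 [(np.int64(210), np.int64(205), np.int64(199)), (np.int64(211), np.int64(206), np.int64(200)), (np.int64(211), np.int64(207), np.int64(201)), (np.int64(207), np.int64(204), np.int64(198)), (np.int64(202), np.int64(204), np.int64(202)), (np.int64(202), np.int64(204), np.int64(202)), (np.int64(200), np.int64(202), np.int64(201)), (np.int64(198), np.int64(200), np.int64(198)), (np.int64(200), np.int64(203), np.int64(200)), (np.int64(203), np.int64(205), np.int64(203)), (np.int64(200), np.int64(202), np.int64(200)), (np.int64(197), np.int64(198), np.int64(197)), (np.int64(177), np.int64(178), np.int64(175)), (np.int64(151), np.int64(147), np.int64(142)), (np.int64(153), np.int64(150), np.int64(144)), (np.int64(203), np.int64(200), np.int64(194))]
140 [(np.int64(155), np.int64(149), np.int64(145)), (np.int64(154), np.int64(150), np.int64(144)), (np.int64(153), np.int64(149), np.int64(143)), (np.int64(154), np.int64(150), np.int64(144)), (np.int64(146), np.int64(145), np.int64(142)), (np.int64(150), np.int64(153), np.int64(152)), (np.int64(171), np.int64(172), np.int64(171)), (np.int64
[... 1036 characters left out ...]
t64(155), np.int64(153), np.int64(148)), (np.int64(154), np.int64(150), np.int64(144)), (np.int64(155), np.int64(151), np.int64(146))]
tab (0, 165) 27 ((424.5435485839844, 323.56170654296875), (21.563121795654297, 5.5481109619140625), 39.65611267089844) 87 106
tab (165, 256) 156 ((421.6048889160156, 318.6980895996094), (25.138900756835938, 7.955295085906982), 45.80314254760742) 81 103
[ 256   78   49   78 1929] [278.7911 120.6382]
((439.04107666015625, 340.5308532714844), (96.08993530273438, 59.72590255737305), 39.52127456665039)
80 269 278; 86 269 287; 92 262 288; 98 263 289; 104 264 290; 110 264 291; 116 265 292; 122 266 293; 128 267 293; 134 267 294; 140 268 295; 146 269 295; 152 271 294;
```

Run:
```python
from h import *
import pickle
np.set_printoptions(precision=1,suppress=True)
c,im=pickle.load(open("w3.pkl","rb"))
w=np.array([np.cos(np.radians(39.7)),np.sin(np.radians(39.7)),0]);F=np.array([.4721,.3727,0])
f=lambda P:(np.array(proj(c,P,True))-[130,100])*2.1
t=F-.011*w
print("on bar: tab rear bot/top, front top",f(t-.014*w+[0,0,.048]),f(t-.014*w+[0,0,.085]),f(t+.014*w+[0,0,.085]))
bx=blobs(im,(105,110,40),(125,255,255),5); print([b for b in bx if 250<b[0][0]<320])
T=np.array([.4219,.3188,0])
print("as in w4:",f(T-.014*w+[0,0,.045]),f(T+.014*w+[0,0,.045]))
for th in (15,16,17,18):
    a=np.radians(45.5);u=np.array([np.cos(a),np.sin(a),0])
    for P,y in ((T-.006*u+[0,0,.004],45.5),(T-.006*u+[0,0,.08],45.5),(F-.07*w+[0,0,.06],39.7),(F-.006*w+[0,0,.044],39.7)):
        q=arm.solve_ik(P,pose(y,th)); print(th,None if q is None else np.array(q))
```

```text
on bar: tab rear bot/top, front top [322.9 309.1] [323.5 372.8] [323.2 426.9]
[(array([282.1, 268.6]), np.int32(245), array([279, 251,   7,  36], dtype=int32))]
as in w4: [296.3 162. ] [297.6 230.8]
15 [  27.    33.1  115.9   15.9   17.4 -123.1]
15 [  27.    24.   112.3    9.5   29.8 -116.2]
15 [  29.9   26.6  112.4    5.7   26.3 -104.7]
15 [  31.1   31.6  104.4    4.5   29.2 -102.2]
16 [  26.8   33.1  116.8   19.1   15.7 -126.5]
16 [  26.8   23.8  113.2   10.8   28.1 -117.6]
16 [  29.7   26.5  113.4    6.6   24.5 -105.6]
16 [  31.    31.5  105.4    5.2   27.4 -102.9]
17 [  26.5   33.2  117.7   23.1   14.  -130.8]
17 [  26.5   23.7  114.2   12.3   26.5 -119.3]
17 [  29.6   26.4  114.3    7.7   22.7 -106.8]
17 [  30.9   31.3  106.3    5.9   25.6 -103.8]
18 [  26.2   33.3  118.7   28.3   12.4 -136.2]
18 [  26.2   23.6  115.1   14.    24.9 -121.2]
18 [  29.4   26.4  115.2    8.9   20.9 -108.1]
18 [  30.8   31.2  107.3    6.8   23.8 -104.7]
```

Run:
```python
from h import *
import pickle
np.set_printoptions(precision=4,suppress=True)
a=np.radians(45.5);u=np.array([np.cos(a),np.sin(a),0]);w=np.array([np.cos(np.radians(39.7)),np.sin(np.radians(39.7)),0]);v=np.array([-w[1],w[0],0])
T=np.array([.4219,.3188,0])-.006*u; F=np.array([.4721,.3727,0])-.006*w
R=pose(45.5,16)
arm.move_to(T-.03*u+[0,0,.12],R); arm.grip(.03)
arm.move_l(T+[0,0,.05],feed=.25); arm.move_l(T+[0,0,.004],feed=.1)
arm.grip(0.0); print("w",arm.current_width(),arm.current_grasp_force(),arm.current_t())
assert arm.current_width()>.006
arm.move_l(T-.03*u+[0,0,.06],feed=.2)
arm.move_l(F-.06*w+[0,0,.052],pose(39.7,16),feed=.15)
f0=np.array(arm.current_force()); loc=lambda f:np.array([f@w,f@v,f[2]])
arm.move_l(F-.056*w+[0,0,.0455],feed=.06); f=loc(np.array(arm.current_force())-f0); print("down",f,arm.current_t(),arm.current_width())
s=-.048
while s<.006:
    arm.move_l(F+s*w+[0,0,.0450],feed=.06); f=loc(np.array(arm.current_force())-f0); print(round(s,3),f)
    if f[0]<-7 or abs(f[2])>18: break
    s+=.008 if s<-.012 else .0015
print(arm.current_t(),arm.current_ee_pos(),arm.current_width())
im=arm.snapshot("wrist"); c=arm.get_calibration("wrist"); pickle.dump((c,im),open("w5.pkl","wb"))
```

```text
w 0.00946839761549735 29.941128194332123 27.8167
down [1.2444 0.38   0.6471] 29.0083 0.009544728845158676
-0.048 [0.3907 0.467  0.191 ]
-0.04 [1.0177 1.0064 0.6559]
-0.032 [0.3526 0.1344 0.8064]
-0.024 [ 0.2721 -0.2205 -0.3063]
-0.016 [ 2.9108  0.5436 -3.5461]
-0.008 [ 2.5189 -0.4285 -0.5694]
-0.007 [ 1.8303  1.584  -0.1169]
-0.005 [2.109  0.5905 0.3533]
-0.004 [ 0.6274  0.6771 -0.1344]
-0.002 [1.207  0.6708 0.9406]
-0.001 [0.819  1.0917 0.7935]
0.001 [0.1753 0.5073 0.2672]
0.002 [0.4183 1.2466 0.1689]
0.004 [0.5304 0.8515 0.3369]
0.005 [ 0.8364 -0.659   0.1366]
32.9583 [0.4718 0.3724 0.045 ] 0.009480712580358194
```

Run:
```python
from h import *
import pickle
np.set_printoptions(precision=1,suppress=True)
w=np.array([np.cos(np.radians(39.7)),np.sin(np.radians(39.7)),0]);F=np.array([.4721,.3727,0])
for n,t,zb in (("w2",F-.085*w,.067),("w5",np.array([.4718,.3724,0])+.006*w,.041)):
    c,im=pickle.load(open(n+".pkl","rb"))
    f=lambda P:np.array(proj(c,P,True))
    print(n,"pred tab rear bot",f(t-.014*w+[0,0,zb+.008]),"rear top",f(t-.014*w+[0,0,zb+.045]),"tail top edge",f(t-.014*w+[0,0,zb+.008]),"tail bot",f(t-.014*w+[0,0,zb]))
    print([b for b in blobs(im,(105,110,30),(125,255,255),5) if 250<b[0][0]<320])
    x=int(round(f(t)[0])); I=im.astype(int)
    for xx in (x-20,x,x+20): print(xx,[(y,)+tuple(int(k) for k in I[y,xx]) for y in range(205,262,3)])
```

```text
w2 pred tab rear bot [284.2 232.9] rear top [284.7 272.5] tail top edge [284.2 232.9] tail bot [284.1 225.8]
[(array([282.2, 261.6]), np.int32(988), array([272, 233,  21,  54], dtype=int32))]
264 [(205, 202, 198, 191), (208, 203, 198, 192), (211, 203, 198, 192), (214, 204, 200, 194), (217, 202, 198, 191), (220, 199, 195, 189), (223, 191, 188, 181), (226, 120, 120, 119), (229, 119, 119, 119), (232, 92, 96, 97), (235, 58, 66, 74), (238, 58, 63, 73), (241, 54, 61, 70), (244, 55, 63, 72), (247, 55, 64, 71), (250, 52, 59, 69), (253, 52, 60, 67), (256, 50, 56, 61), (259, 44, 53, 58)]
284 [(205, 205, 199, 194), (208, 204, 200, 194), (211, 203, 199, 193), (214, 204, 200, 194), (217, 204, 200, 192), (220, 202, 198, 191), (223, 195, 191, 185), (226, 120, 119, 119), (229, 116, 118, 118), (232, 89, 100, 125), (235, 32, 65, 126), (238, 36, 70, 128), (241, 32, 67, 126), (244, 36, 70, 128), (247, 38, 69, 129), (250, 35, 68, 128), (253, 38, 70, 130), (256, 31, 67, 127), (259, 31, 66, 126)]
304 [(205, 205, 200, 195), (208, 204, 200, 193), (211, 204, 199, 193), (214, 203, 198, 192), (217, 203, 199, 19
[... 966 characters left out ...]
, 105, 106), (220, 108, 116, 117), (223, 104, 108, 110), (226, 103, 108, 108), (229, 105, 110, 112), (232, 102, 108, 111), (235, 104, 108, 110), (238, 109, 112, 110), (241, 117, 120, 119), (244, 72, 86, 124), (247, 30, 65, 120), (250, 35, 66, 122), (253, 31, 64, 122), (256, 24, 61, 119), (259, 33, 66, 123)]
304 [(205, 147, 143, 138), (208, 146, 141, 135), (211, 135, 131, 126), (214, 90, 93, 96), (217, 99, 104, 105), (220, 105, 110, 112), (223, 102, 107, 109), (226, 106, 110, 112), (229, 105, 113, 112), (232, 100, 107, 109), (235, 59, 68, 75), (238, 61, 65, 75), (241, 57, 66, 73), (244, 58, 63, 72), (247, 57, 64, 71), (250, 61, 67, 76), (253, 55, 63, 73), (256, 54, 61, 72), (259, 58, 67, 74)]
```

Run:
```python
from h import *
import pickle
np.set_printoptions(precision=4,suppress=True)
w=np.array([np.cos(np.radians(39.7)),np.sin(np.radians(39.7)),0]);v=np.array([-w[1],w[0],0])
F=np.array([.4721,.3727,0])-.006*w
loc=lambda f:np.array([f@w,f@v,f[2]])
def look(n):
    c=arm.get_calibration("wrist"); im=arm.snapshot("wrist"); pickle.dump((c,im),open(n,"wb"))
    b=[b for b in blobs(im,(105,110,30),(125,255,255),5) if 250<b[0][0]<320]; print("blue",b)
arm.move_l(F-.010*w+[0,0,.045],feed=.08); look("w6a.pkl")
arm.grip(.016); print(arm.current_width(),arm.current_t()); look("w6b.pkl")
arm.grip(0.0); f0=np.array(arm.current_force()); print(arm.current_width(),loc(f0)); look("w6c.pkl")
s=-.006
while s<.008 and arm.current_width()>.006:
    arm.move_l(F+s*w+[0,0,.0455],feed=.06); f=loc(np.array(arm.current_force())-f0); print(round(s,3),f)
    if f[0]<-6 or abs(f[2])>18: break
    s+=.002
print(arm.current_t(),arm.current_ee_pos(),arm.current_width())
```

```text
blue [(array([282.1, 266.7]), np.int32(783), array([271, 244,  22,  43], dtype=int32))]
0.01603175718714665 33.7333
blue [(array([282.2, 265.9]), np.int32(613), array([275, 244,  15,  43], dtype=int32))]
0.009676109740920702 [0.0571 0.3814 0.1041]
blue [(array([282.3, 267. ]), np.int32(738), array([272, 245,  21,  42], dtype=int32))]
-0.006 [-0.2263 -0.5113 -1.6542]
-0.004 [ 0.1925  0.4844 -2.0532]
-0.002 [-6.2576 -0.8036  0.4772]
34.85 [0.4651 0.3671 0.0451] 0.009835947395054702
```

Home contact found (6 N at s = -2 mm). Now release, lift straight up and check that the plate stays.

Run:
```python
from h import *
import pickle
np.set_printoptions(precision=4,suppress=True)
p=np.array(arm.current_ee_pos()); 
w=np.array([np.cos(np.radians(39.7)),np.sin(np.radians(39.7)),0])
arm.grip(.024); print(arm.current_width())
arm.move_l(p+[0,0,.06],feed=.2); arm.move_l(p-.02*w+[0,0,.09],feed=.3)
c=arm.get_calibration("wrist"); im=arm.snapshot("wrist"); pickle.dump((c,im),open("w7.pkl","wb"))
print([b for b in blobs(im,(105,110,30),(125,255,255),5) if 250<b[0][0]<320],arm.current_t())
f=lambda P:np.array(proj(c,P,True))
for s in (0,-.004,-.01):
    t=np.array([.4721,.3727,0])+s*w; print(s,f(t-.014*w+[0,0,.048]),f(t-.014*w+[0,0,.085]),f(t+.014*w+[0,0,.085]))
ct=arm.get_calibration("top"); c4,_=pickle.load(open("w4.pkl","rb"))
A=lambda u,v,z:ray(ct,160+u/4-.4,150+v/4-.4,z)[:2]; B=lambda u,v,z:ray(c4,60+u/1.85,80+v/1.85,z,True)[:2]
for z in (0,.05,.1,.15): print(z,A(545,150,z),A(598,235,z),"|",B(160,150,z),B(165,330,z))
```

```text
0.023974555521875614
[(array([282.1, 224. ]), np.int32(458), array([277, 201,  11,  47], dtype=int32))] 36.0583
0 [283.3978 198.0808] [283.6225 221.12  ] [283.5541 248.6865]
-0.004 [283.4041 194.1572] [283.6323 216.8993] [283.5638 244.9558]
-0.01 [283.4135 188.1722] [283.647  210.4325] [283.5784 239.2322]
0 [0.5994 0.249 ] [0.5505 0.2119] | [0.5945 0.2356] [0.712  0.3166]
0.05 [0.5856 0.2496] [0.539  0.2143] | [0.5761 0.249 ] [0.6793 0.3202]
0.1 [0.5718 0.2502] [0.5275 0.2166] | [0.5577 0.2624] [0.6466 0.3237]
0.15 [0.5579 0.2507] [0.5161 0.219 ] | [0.5392 0.2757] [0.6139 0.3273]
```

The plate is home: blue tab rows 201–248 against 198–249 predicted. The cables are low (about 3 cm), so they are clear. Now the gauge.

Run:
```python
from h import *
import pickle
np.set_printoptions(precision=4,suppress=True)
G=np.array([.546,.3163,0]); R=pose(30,0); S=np.array([.5196,.4116,0])
assert all(arm.solve_ik(P,R) is not None for P in (G+[0,0,.075],G+[0,0,.2],S+[0,0,.146]))
arm.move_to(G+[0,0,.20],R); arm.grip(.05); arm.move_l(G+[0,0,.075],feed=.2); p=arm.current_ee_pos()
arm.grip(.0); print("w",arm.current_width(),arm.current_grasp_force(),p,arm.current_t())
assert arm.current_width()>.015
arm.move_l(G+[0,0,.188],feed=.2); arm.move_l(S+[0,0,.185],feed=.2)
print(arm.current_width(),arm.current_force(),arm.current_ee_pos(),arm.current_t())
c=arm.get_calibration("wrist"); im=arm.snapshot("wrist"); pickle.dump((c,im),open("w8.pkl","wb"))
print(blobs(im,(24,150,100),(34,255,255),10),blobs(im,(0,150,100),(6,255,255),10),[b for b in blobs(im,(105,110,30),(125,255,255),20)])
```

```text
w 0.02215363333596065 30.000237822532654 [0.5466 0.3166 0.0759] 38.6417
0.02146075717707583 [-1.172   0.051  -0.3037] [0.5193 0.4111 0.1842] 40.0
[(array([282.2, 316.2]), np.int32(72), array([271, 315,  24,   5], dtype=int32))] [(array([549.7,  67.1]), np.int32(61), array([539,  64,  21,   6], dtype=int32)), (array([384.5, 115. ]), np.int32(223), array([368, 108,  30,  14], dtype=int32)), (array([284. , 210.2]), np.int32(110), array([278, 205,  13,  12], dtype=int32)), (array([420.3, 310.9]), np.int32(40), array([415, 308,  13,   8], dtype=int32))] [(array([487.6, 106.6]), np.int32(1129), array([470,  85,  36,  43], dtype=int32)), (array([545.7, 125.4]), np.int32(1594), array([534,  88,  26,  78], dtype=int32)), (array([272. , 140.4]), np.int32(279), array([266, 127,  13,  29], dtype=int32)), (array([522.8, 223.7]), np.int32(560), array([515, 196,  17,  56], dtype=int32))]
```

Run:
```python
from h import *
import pickle
np.set_printoptions(precision=4,suppress=True)
c,im=pickle.load(open("w8.pkl","rb"))
print("spot",ray(c,284,210.2,.096,True),"tab",ray(c,272,141.5,.085,True))
p=np.array([.5193,.4111,.1842]);f=lambda z:np.array(proj(c,[p[0],p[1],z],True))
o=p[2]-.0209; print("pred tip",f(o-.046),"nose end",f(o-.026),"body bottom",f(o),"rear face bottom",np.array(proj(c,p*[1,1,0]+[-.011*.866,-.011*.5,o],True)))
I=im.astype(int)
for x in (279,282,285): print(x,[(y,)+tuple(int(k) for k in I[y,x]) for y in range(196,262,3)])
```

```text
spot [0.5208 0.4124 0.096 ] tab [0.4734 0.3727 0.085 ]
pred tip [283.683 214.863] nose end [283.8281 222.1695] body bottom [284.0518 233.4898] rear face bottom [284.0806 218.5034]
279 [(196, 230, 224, 225), (199, 233, 228, 228), (202, 243, 239, 240), (205, 236, 171, 172), (208, 234, 80, 75), (211, 234, 74, 67), (214, 230, 85, 79), (217, 174, 142, 142), (220, 128, 124, 125), (223, 124, 118, 119), (226, 103, 99, 98), (229, 23, 27, 20), (232, 33, 29, 32), (235, 63, 64, 66), (238, 60, 60, 63), (241, 55, 57, 60), (244, 63, 65, 66), (247, 57, 58, 59), (250, 59, 60, 62), (253, 73, 75, 77), (256, 65, 64, 66), (259, 46, 47, 47)]
282 [(196, 226, 220, 221), (199, 230, 225, 225), (202, 241, 230, 232), (205, 234, 98, 96), (208, 231, 75, 71), (211, 212, 88, 87), (214, 211, 75, 70), (217, 108, 102, 102), (220, 122, 117, 119), (223, 124, 120, 122), (226, 107, 102, 104), (229, 22, 21, 24), (232, 36, 37, 38), (235, 59, 60, 61), (238, 57, 57, 58), (241, 58, 54, 57), (244, 57, 58, 61), (247, 58, 60, 62), (250, 61, 61, 65), (253, 74, 75, 78), (256, 66, 64, 67), (259, 42, 42, 45)]
285 [(196, 224, 219, 220), (199, 230, 224, 225), (202, 240, 226, 228), (205, 234, 87, 83), (208, 225, 79, 73), (211, 183, 102, 104), (214, 227, 72, 67), (217, 164, 92, 92), (220, 124, 118, 119), (223, 120, 116, 118), (226, 106, 103, 103), (229, 30, 31, 27), (232, 33, 34, 35), (235, 63, 63, 66), (238, 57, 55, 58), (241, 59, 61, 61), (244, 61, 61, 63), (247, 61, 62, 65), (250, 62, 64, 64), (253, 77, 78, 79), (256, 69, 67, 69), (259, 44, 43, 47)]
```

The wrist pixels put the gauge about 5 mm ahead of the TCP: the nose's rear edge is at row 217 against 212 predicted, and the body's at row 228 against 218. I'll shift by that much and press.

Run:
```python
from h import *
import pickle
np.set_printoptions(precision=3,suppress=True)
S=np.array([.5196,.4116,0])-.0053*np.array([.866,.5,0])
arm.move_l(S+[0,0,.170],feed=.1)
fz=lambda n=4:np.mean([(np.array(arm.current_force()),arm.sleep(.02))[0] for _ in range(n)],0)
f0=fz(6); print(f0,arm.current_t())
for z in (.160,.155,.152,.150,.149,.148,.147,.146):
    arm.move_l(S+[0,0,z],feed=.04); f=fz()-f0; print(z,arm.current_ee_pos()[2],f)
    if f[2]>4.0 or arm.current_t()>47.5: break
c=arm.get_calibration("wrist"); im=arm.snapshot("wrist"); pickle.dump((c,im),open("w9.pkl","wb"))
print(blobs(im,(0,150,100),(6,255,255),10),arm.current_t(),arm.current_ee_pos(),arm.current_width(),fz()-f0)
```

```text
[ 0.033 -0.08  -0.506] 40.4583
0.16 0.1600322879485767 [-0.111 -0.057  0.473]
0.155 0.15497787276216254 [-0.301  0.405  1.102]
0.152 0.15209848063768888 [0.162 0.564 2.8  ]
0.15 0.1500509345821484 [0.561 0.595 2.75 ]
0.149 0.14906333900284105 [1.021 0.524 3.087]
0.148 0.14804517152669328 [0.675 0.649 3.817]
0.147 0.14702439984199525 [0.943 0.813 3.925]
0.146 0.14601250843971658 [1.425 0.439 4.159]
[(array([400.5, 120.9]), np.int32(339), array([379, 113,  37,  18], dtype=int32)), (array([423.4, 309.1]), np.int32(43), array([416, 307,  19,   6], dtype=int32)), (array([432.5, 324.9]), np.int32(191), array([415, 312,  35,  26], dtype=int32))] 43.2167 [0.515 0.409 0.146] 0.02188458798260938 [0.659 1.074 3.698]
```

Run:
```python
from h import *
import pickle
np.set_printoptions(precision=4,suppress=True)
c,im=pickle.load(open("w9.pkl","rb"))
for b in blobs(im,(105,110,30),(125,255,255),20):
    if 230<b[0][0]<320: print("tab",b,ray(c,b[0][0],b[0][1]+1,.085,True))
I=im.astype(int)
p=np.array(arm.current_ee_pos());h=np.array([.866,.5,0]);o=p[2]-.0209
for d in (0,.0053): print(d,"tip",proj(c,[*(p+d*h)[:2],.086],True),"nose rear",proj(c,[*(p+(d-.008)*h)[:2],o-.026],True),"body rear",proj(c,[*(p+(d-.011)*h)[:2],o],True))
for x in (276,282,288): print(x,[(y,)+tuple(int(k) for k in I[y,x]) for y in range(190,240,3)])
ct=arm.get_calibration("top"); it=arm.snapshot("top"); y=blobs(it,(22,130,110),(36,255,255),3)
print([(b[0],b[1],ray(ct,*b[0],o+.092)) for b in y if 150<b[0][0]<280 and 140<b[0][1]<260], arm.current_t())
```

```text
tab (array([270.1, 148.8]), np.int32(386), array([263, 132,  15,  35], dtype=int32)) [0.473  0.3724 0.085 ]
0 tip (np.float64(283.64491114851705), np.float64(217.11647905357802)) nose rear (np.float64(283.75605365486933), np.float64(212.16978175173085)) body rear (np.float64(283.998562767914), np.float64(218.44084391987064))
0.0053 tip (np.float64(283.6392982428428), np.float64(223.29154015699098)) nose rear (np.float64(283.7497494187385), np.float64(218.74109530408305)) body rear (np.float64(283.98935699782777), np.float64(225.71537200189312))
276 [(190, 189, 191, 189), (193, 153, 153, 152), (196, 158, 153, 154), (199, 226, 220, 222), (202, 230, 224, 225), (205, 230, 224, 225), (208, 229, 223, 224), (211, 235, 229, 230), (214, 239, 235, 236), (217, 240, 227, 229), (220, 202, 150, 151), (223, 119, 110, 112), (226, 99, 96, 97), (229, 22, 20, 22), (232, 26, 31, 29), (235, 58, 59, 61), (238, 66, 66, 68)]
282 [(190, 158, 159, 159), (193, 122, 119, 120), (196, 179, 173, 175), (199, 225, 219, 220), (202, 225, 219, 220), (205, 224, 218, 220), (208, 223, 216, 218), (211, 225, 219, 221), (214, 229, 219, 220), (217, 151, 81, 81), (220, 118, 114, 114), (223, 115, 110, 111), (226, 102, 97, 100), (229, 21, 20, 26), (232, 29, 29, 31), (235, 57, 57, 57), (238, 61, 64, 65)]
288 [(190, 135, 135, 134), (193, 130, 130, 128), (196, 128, 125, 126), (199, 200, 195, 196), (202, 215, 209, 210), (205, 192, 187, 188), (208, 164, 158, 160), (211, 165, 160, 161), (214, 163, 156, 156), (217, 166, 89, 88), (220, 153, 84, 82), (223, 117, 105, 107), (226, 104, 100, 100), (229, 23, 25, 26), (232, 29, 30, 26), (235, 58, 57, 59), (238, 65, 65, 67)]
[] 43.3333
```

```bash
python3 -c "
from rig import arm
print(arm.sign_off())"
```

```text
the job is handed in; nothing more can be done
None
```

I handed the job in at about 43 s of the 51 s allowed, and I have not seen the judge's result. By my measurements the plate is home against the stop and let go. The gauge is still held on the red spot, pressing with about 4 N, plunger about half in and the tip about 1 mm from the spot's middle. The plate slipped off the bar onto the bench once along the way; I picked it up and slid it in again.

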